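Proof-pull a soldered charm ring with the spring gauge

ROBOT

A 7-joint arm with a two-finger parallel gripper is mounted at the origin on a cart in front of the work surface, level with it; the furniture and walls round the work are solid. World frame = base frame: x ahead of the robot, y to its left, z up, the work surface at z = 0. Lengths are in m, angles in degrees, forces in N, time in s.
With the tool pointing down it reaches from about 0.425 to 0.8 m from the base axis. Payload 8.3 kg.
Tool frame: the origin (TCP) lies midway between the tips of the shut fingers; the grasp point (between the pads) lies 19 mm behind it; z points along the fingers, x is the direction in which the jaws open and shut, and the axes are right-handed (so a half turn about z gives the same grasp; the last joint's range is limited). The gripper opens to 85 mm and grips with 20 to 120 N. Pads are 22 mm wide; open, the fingers measure 114 mm over their backs; the gripper's body (76 mm by 85 mm) begins 54 mm behind the grasp point. The pads swing forward as they close: fully open they stand 13 mm farther back than shut.
Start: joints at [-68.577, 21.967, 0.94, 78.501, -0.361, 79.538, -2.664], TCP at [0.264, 0.566, 0.231] pointing down, gripper open.
Joint ranges: [-169.22, 169.22], [-14.56, 117.87], [-87.37, 89.26], [10.42, 133.3], [-82.24, 262.24], [0.94, 117.77], [-172.7, 172.7]. Speed limits (degrees/s): [136.94, 136.94, 172.46, 172.46, 180, 180, 180].

INTERFACE

Orientations are given as [roll, pitch, yaw] about the fixed x, y, z axes, in that order (R = Rz(yaw) Ry(pitch) Rx(roll)).
In Python, from station import ctrl, vision gives the robot as it stands.
- The arm moves only by the tool jog_arm, never from a script. Its argument "increments" is a list of rows, each an object with "hand": the opening, from 0 (shut) to 1 (fully open); "offset": the shift along the tool's x, y, z each as a share of 0.2 m, from -1 to 1, a list of three; "angular": the turn, a rotation vector about the tool's x, y, z each as a share of 45 degrees, from -1 to 1, a list of three. In form: [{"hand": hand, "offset": [dx, dy, dz], "angular": [wx, wy, wz]}, ...]. A call has 1 to 10 rows; each row is the pose to reach, as a shift and turn from the pose commanded when the call began, along the tool's axes at that moment; what a row does not reach only later rows make up. A row lasts 1/12 s, in which the tool goes at most 41.7 mm and 7.16 degrees, less where a joint would pass 70% of its speed; a pose out of reach is approached as far as the arm can. A call with a number of a shift or a turn outside -1 to 1 is refused whole. A call with a gripper value outside its range is refused whole. The fingers move at their own pace and stop on an object; "grip_force" is the grip in N (left out, the last holds). Time passes only in rows, so rows that repeat a pose let the fingers close. It gives the time, the measured TCP pose, the force and the opening at its end, in the units of the state.
- ctrl.get_state(): the state, without advancing time (a new reading comes with each control period).
- vision.snapshot(name): name is "scene" or "top"; returns (picture, depth): 400x640x3 uint8, red, green, blue; 400x640 float32, m along the optical axis (not along the pixel's ray), 0 where there is no reading.
- vision.camera_model(name): a dict with "K" (3x3 intrinsics, pixels), "R" (3x3) and "t" (3): a world point X has camera coordinates R X + t. Camera axes: x right, y down, z forward; pixel columns grow to the right and rows downward; lengths in m; the calibration is good to about 2 mm. A picture is of the moment at which its call begins. camera_model takes no time and is no camera call.
- ctrl.job_done(): hands the job in, once; it reports no verdict.
The state is a dict: "t": time; "joint_pos": joint angles; "qd": joint speeds; "joint_efforts": joint torques, N m; "eef_pos": TCP position; "orientation": TCP orientation; "ft_force": force on the tool from outside, world axes, zero at the start; "wrist_torque": the same for the moment, N m; "finger_gap": finger opening in m.
Only numpy, scipy, OpenCV 4.12 (cv2) and the standard library are available. Lean on these libraries where they do the work, as an engineer would, in place of code of your own. Each camera call takes 0.05 s, during which the arm holds its last target.

TASK

Proof-pull the charm's ring: take the spring gauge from its wooden rest, lower its hook into the level ring of the charm clamped in the vise, and pull the gauge back, level and straight in line with the clamped charm, until the broad dark band on the gauge's rod stands at the mouth of the housing, never pulling the rod out near its end stop, since that would strain the ring. Finish still gripping the gauge with the band held at the mouth, the pull resting on the ring alone; leave the tweezers and the thread spool beside the work where they are.

Things in the scene. Friction and masses are not known exactly. Their poses are not given: they have to be found in the camera images.
- gauge_center (a point): centre of the spring gauge's housing, to be gripped here or up to 30 mm before or behind, across its 22 mm width: an aluminium square tube 22 wide, 26 high, 112 long; 124 over grey end caps 1.25 mm proud all round; a rear knob ends 73 mm behind the centre. x: along the gauge to its hook; z: up as it lies in the rest. Gauge about 0.23 kg in all.
- gauge_rod (a joint): how far the sprung steel rod (8.4 mm thick) is out of the housing's front, m: 0 home (at the start), 0.060 at the end stop. The spring pulls it in with 2.6 N at 0 plus 0.22 N per mm (11.4 N at 0.040). Thin dark rings reach the mouth (62.5 mm before the housing's centre) at 0.010, 0.020, 0.030, 0.050; the broad band, 6 mm wide, is centred on it at 0.040.
- hook_tip (a point): centre of the hook's lower end; axes as the gauge's. The hook is a 4.4 mm wire at the rod's front, bent down towards the gauge's underside. With the rod home the tip is 100.5 mm before the housing's centre and 20 mm below it; the downward leg is 103 mm before the centre.
- rest: the gauge's wooden rest, fixed: a board 124 x 60 x 8 mm with two cheeks 10 mm thick, 45 mm before and behind its middle, 46 mm wide, each with a notch 26 mm wide, open at the top; notch floors 33 mm, cheek tops 45 mm above the table. Origin at the centre of its underside, x along the gauge lying in it. The gauge lifts straight up out of it.
- vise: small dark steel bench vise, fixed to the table, sole 64 x 120 mm, jaws 40 mm along x, 78 mm high, a clamping screw with a T-bar on the +y side. Origin at the centre of its underside; x points level away from the side on which the ring stands out; the pull goes along its -x.
- fob: the brass charm blank, fixed: a disc 32 mm across and 4 mm thick standing upright between the vise's jaws, with its soldered ring in front. Its frame is the vise's.
- ring_center (a point): centre of the charm's soldered brass ring, 47.5 mm in front (-x) of the vise's origin and 72 mm above the table: the ring lies level, 23.5 mm inside, of 3.5 mm wire, held at its +x side; x, y, z as the vise's.
- spool: thread spool, 36 mm across and 44 mm high, standing loose on the table between the robot and the work, a bystander; origin at the centre of its underside.
- tweez: flat steel tweezers, 122 mm long and 10 mm high, lying loose on the table by the bead boxes, a bystander; origin at the centre of the underside.
Things that resemble listed ones, but are neither listed nor needed, are in the scene too. There is more than one size of the rest; the job needs the larger.

How it is judged:
By the outcome, as a careful person would: the job done as asked, in the order asked, and still so for the second after the job is handed in, while the arm keeps its last pose, push and grip.
It also fails if it takes over 40 s, if anything falls off the work surface, if the arm or the gripper's body presses on something with over 40 N, if the wrist force passes 120 N, or if a joint passes its speed limit or range.

## Working session

There is one attempt and no reset: what is moved stays moved. The work goes in short steps, Python scripts to look and compute and a tool call to move; the robot and the scene stay as the last step left them, time stands still between calls to the robot, and variables do not carry over. Pictures are saved under pics/ and viewed, and the job is handed in when it is done.

Besides the shell and the picture viewer there is one more tool, called after "Call:" as a command line: name --argument value ..., lists and objects as JSON in quotes. jog_arm: Moves the arm, as the interface text tells. Shift numbers are shares of 0.2 m and turn numbers shares of 45 degrees, none past 1 either way. Its arguments: {"type":"object","properties":{"increments":{"type":"array","items":{"type":"object","properties":{"hand":{"type":"number"},"offset":{"type":"array","items":{"type":"number"}},"angular":{"type":"array","items":{"type":"number"}}}}},"grip_force":{"type":"number"}},"required":["increments"]}

```bash
ls; mkdir -p pics
cat > h.py <<'E'
import numpy as np, cv2
from station import ctrl, vision
def snap(n,tag):
    p,d=vision.snapshot(n)
    cv2.imwrite(f'pics/{tag}.png',p[:,:,::-1]); np.savez(f'pics/{tag}.npz',p=p,d=d)
    return p,d
def pix2w(n,u,v,d):
    m=vision.camera_model(n);K,R,t=[np.array(m[k]) for k in('K','R','t')]
    c=np.linalg.inv(K)@np.array([u,v,1.])*d
    return R.T@(c-t)
def ray(n,u,v,z):
    m=vision.camera_model(n);K,R,t=[np.array(m[k]) for k in('K','R','t')]
    o=-R.T@t; r=R.T@np.linalg.inv(K)@np.array([u,v,1.])
    return o+r*(z-o[2])/r[2]
def proj(n,X):
    m=vision.camera_model(n);K,R,t=[np.array(m[k]) for k in('K','R','t')]
    c=K@(R@np.array(X)+t); return c[:2]/c[2]
E
python3 - <<'E'
from h import *
for n in('scene','top'):
    snap(n,n+'0'); m=vision.camera_model(n); print(n,m)
s=ctrl.get_state();print(s)
E
```

```text
pics
scene {'K': array([[454.51300553,   0.        , 324.68539544],
       [  0.        , 454.51300553, 210.29691171],
       [  0.        ,   0.        ,   1.        ]]), 'R': array([[ 0.76987517, -0.63803968, -0.0140564 ],
       [-0.37947703, -0.43995604, -0.81390163],
       [ 0.51311734,  0.63193674, -0.58083264]]), 't': array([-0.2416903 ,  0.37320296,  0.4534319 ])}
top {'K': array([[370.44327911,   0.        , 315.34168276],
       [  0.        , 370.44327911, 199.21215512],
       [  0.        ,   0.        ,   1.        ]]), 'R': array([[ 0.02867356, -0.99947666, -0.01497454],
       [-0.98895033, -0.02618541, -0.14591631],
       [ 0.14544783,  0.01899301, -0.9891836 ]]), 't': array([0.27054976, 0.54882151, 0.85684219])}
{'t': 0.1, 'joint_pos': array([-68.57646223,  22.01137265,   0.93834881,  78.55715979,
        -0.36123705,  79.53817102,  -2.66376079]), 'qd': array([ 0.01966789, -0.14368757,  0.05093031, -0.12558293, -0.06889498,
        0.08389446,  0.0247428 ]), 'joint_efforts': array([ 2.61400717e-03, -6.29136801e+01,  8.47271830e-01, -3.72757316e+01,
        1.66662323e-02,  1.04761313e-02, -3.92684046e-05]), 'eef_pos': array([0.2641751 , 0.56590583, 0.23035388]), 'orientation': array([1.79998612e+02, 1.03880022e-01, 6.49765023e+01]), 'ft_force': array([-0.27252364,  0.15088432, -0.25997812]), 'wrist_torque': array([0.0278118 , 0.02092517, 0.04995249]), 'finger_gap': 0.08522198419448838}
```

View pics/scene0.png

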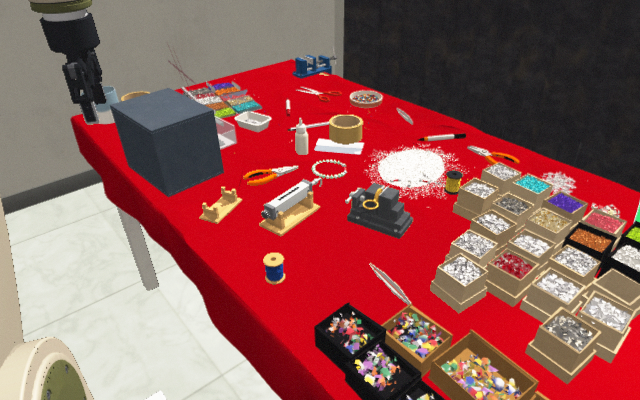

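View pics/top0.png

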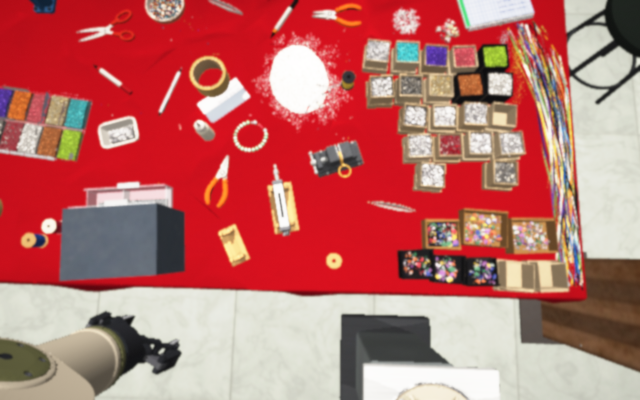

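Run:
```python
from h import *
p=cv2.imread('pics/top0.png'); s=cv2.imread('pics/scene0.png')
cv2.imwrite('pics/ct.png',cv2.resize(p[120:280,210:370],None,fx=4,fy=4,interpolation=cv2.INTER_CUBIC)[:600])
cv2.imwrite('pics/cs.png',cv2.resize(s[160:290,190:420],None,fx=3.4,fy=3.4,interpolation=cv2.INTER_CUBIC))
for n in('top','scene'):
  print(n,proj(n,[0,0,0]),proj(n,[.4,0,0]),proj(n,[.6,0,0]))
```

```text
top [432.30994122 436.48716558] [429.51619209 261.25140653] [428.24843734 181.73246779]
scene [ 82.41883679 584.38968568] [370.40710824 363.07956479] [456.17006275 297.17337448]
```

View pics/ct.png

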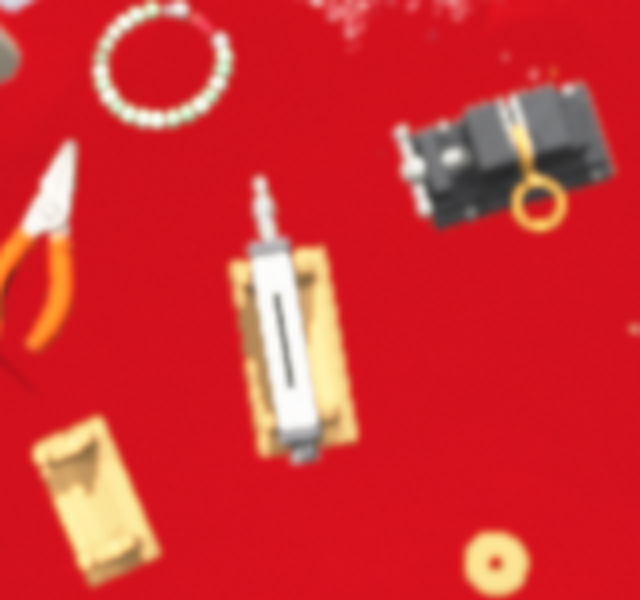

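View pics/cs.png

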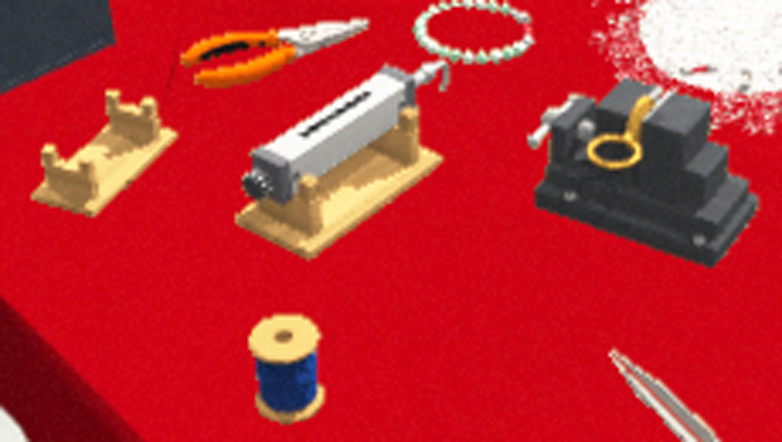

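Run:
```python
from h import *
D=np.load('pics/top0.npz');p=D['p'];d=D['d']
hsv=cv2.cvtColor(p,cv2.COLOR_RGB2HSV)
def roi(m,u0,u1,v0,v1):
    o=np.zeros_like(m);o[v0:v1,u0:u1]=m[v0:v1,u0:u1];return o
w=roi(((hsv[...,1]<40)&(hsv[...,2]>190)).astype(np.uint8),260,310,175,240)
c=max(cv2.findContours(w,0,2)[0],key=cv2.contourArea)
r=cv2.minAreaRect(c);print('white rect',r,w.sum())
b=cv2.boxPoints(r);B=np.array([ray('top',*q,0.059) for q in b]);print(B)
print('c',ray('top',*r[0],0.059), 'edges',np.linalg.norm(B[0]-B[1]),np.linalg.norm(B[1]-B[2]))
e=B[0]-B[1] if np.linalg.norm(B[0]-B[1])>np.linalg.norm(B[1]-B[2]) else B[1]-B[2]
print('yaw',np.degrees(np.arctan2(e[1],e[0])))
ys,xs=np.nonzero(w)
P=np.array([pix2w('top',x,y,d[y,x]) for x,y in zip(xs,ys)]);print('depth centroid',P.mean(0),np.median(P,0))
P2=P-P.mean(0);U,S,V=np.linalg.svd(P2[:,:2],0);print('pca yaw',np.degrees(np.arctan2(V[0,1],V[0,0])))
# yellow ring
y=roi(((hsv[...,0]>15)&(hsv[...,0]<32)&(hsv[...,1]>90)&(hsv[...,2]>110)).astype(np.uint8),330,360,145,185)
print(y[145:185,330:360])
cs=sorted(cv2.findContours(y,cv2.RETR_CCOMP,1)[0],key=cv2.contourArea)
for c in cs: print(len(c),cv2.contourArea(c),cv2.minEnclosingCircle(c))
```

```text
white rect ((280.6756896972656, 205.0540313720703), (45.04531478881836, 9.863938331604004), 80.53767395019531) 429
[[0.57370019 0.39011242 0.059     ]
 [0.57826198 0.36689276 0.059     ]
 [0.47213339 0.34493852 0.059     ]
 [0.46767895 0.36774987 0.059     ]]
c [0.52246656 0.36732522 0.059     ] edges 0.023663535863367027 0.10837557925481303
yaw 11.687609380480655
depth centroid [0.52552799 0.36792691 0.06042426] [0.52551255 0.36782163 0.05877712]
pca yaw -165.66308410238113
[[0 0 0 ... 0 0 0]
 [0 0 0 ... 0 0 0]
 [0 0 0 ... 0 0 0]
 ...
 [0 0 0 ... 0 0 0]
 [0 0 0 ... 0 0 0]
 [0 0 0 ... 0 0 0]]
10 3.0 ((345.5, 175.5), 2.549609661102295)
63 67.5 ((343.368408203125, 163.3157958984375), 11.202717781066895)
```

Run:
```python
from h import *
for n in('top','scene'):
    m=vision.camera_model(n);print(n,-m['R'].T@m['t'])
D=np.load('pics/top0.npz');p=D['p'].astype(int)
np.set_printoptions(linewidth=250)
print('G top gauge');print(p[170:242:1,270:302,1][:, :])
print('R-G ring top');print((p[160:182,334:356,0]-p[160:182,334:356,2]*1)[:, :]);print(p[160:182,334:356,1])
```

```text
top [0.41037375 0.26850526 0.9317076 ]
scene [ 0.09502954 -0.27655539  0.56372125]
G top gauge
[[17 22 58 ... 16 16 16]
 [17 23 62 ... 16 17 16]
 [17 22 59 ... 16 17 16]
 ...
 [17 17 16 ... 17 16 17]
 [17 16 18 ... 16 17 16]
 [18 17 16 ... 17 17 16]]
R-G ring top
[[ -2  -2  -3  -2   6  39  87 116 106  59  13   1   0   0   0   0   0  -1  -1  -1  -1  -2]
 [ -1  -2  -2  -1   5  32  74 103  99  60  18   2   0   0  -1  -1  -1   0  -2  -2  -2  -1]
 [ -1  -1  -2  -1   3  23  60  95 101  78  38  13   5   1  -1  -2  -1  -1  -1  -2  -2  -2]
 [ -1  -1  -1  -2   1  14  49  94 119 112  83  56  39  20   7   0  -1  -1  -1  -2  -1  -1]
 [ -2  -2  -2  -1   2  13  48 100 134 128 118 106  91  69  41  18   2  -2  -2  -2   0   0]
 [ -2  -1  -1   0  10  39  74 110 136 128 120 122 121 113  93  56  19   3   2   4   7  16]
 [ -1  -2  -1   7  38  86 115 119 116 106  96  97 109 124 123  98  53  24  28  34  43  63]
 [ -2  -2   1  21  73 120 131 106  70  44  34  40  63  98 122 123  98  77  88 100 107 124]
 [ -1  -2   5  39 100 132 118  69  26  12  11  20  41  73 113 137 139 136 146 156 160 165]
 [ -1  -1   7  48
[... 2469 characters left out ...]
5 145 105  87  91  97 107 133 162 162 116  55  23  16  16  16]
 [ 17  17  17  24  51 100 146 160 150 154 165 172 169 168 164 133  76  32  17  17  17  17]
 [ 16  16  18  18  28  56  97 131 153 175 191 196 182 154 125  82  40  20  16  17  17  17]
 [ 16  16  16  17  19  27  47  73  99 125 143 144 125  94  64  38  22  17  16  17  17  15]
 [ 16  16  17  16  16  17  21  29  39  53  63  62  50  35  26  19  17  16  16  16  17  16]
 [ 17  16  16  16  17  17  16  17  19  21  24  23  20  18  17  16  16  17  16  17  16  16]
 [ 16  17  16  16  17  17  17  16  16  17  16  16  17  16  16  16  16  16  16  17  16  16]
 [ 17  16  16  16  17  17  16  17  16  16  16  17  16  17  16  17  17  16  16  16  16  17]]
```

Run:
```python
from h import *
D=np.load('pics/scene0.npz');p=D['p'];d=D['d']
cv2.imwrite('pics/cs2.png',cv2.resize(p[170:240,250:330,::-1],None,fx=8,fy=8,interpolation=cv2.INTER_CUBIC))
cv2.imwrite('pics/cs3.png',cv2.resize(p[175:240,340:420,::-1],None,fx=8,fy=8,interpolation=cv2.INTER_CUBIC))
```

```text
(no output)
```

View pics/cs2.png

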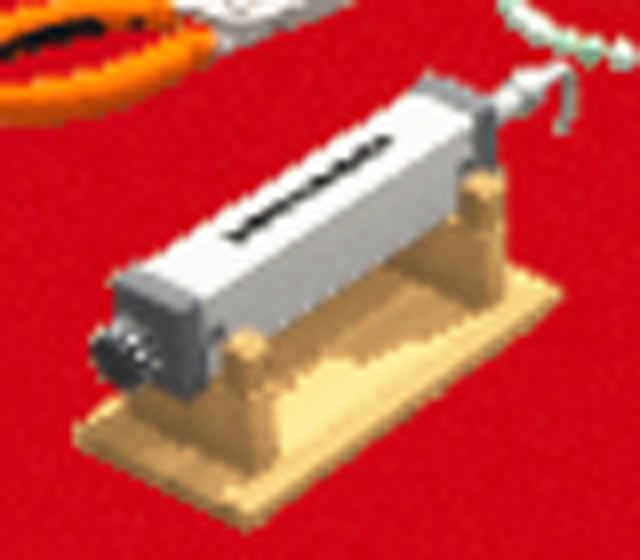

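View pics/cs3.png

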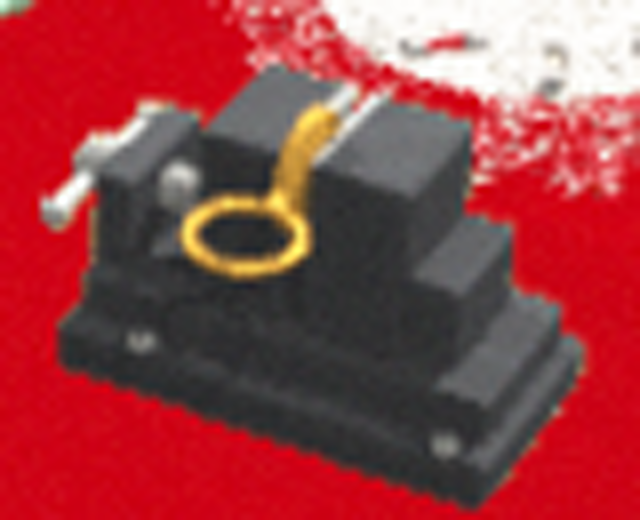

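```bash
cat > m1.py <<'E'
from h import *
np.set_printoptions(linewidth=220,precision=4,suppress=True)
def gray(tag):
    return np.load(f'pics/{tag}.npz')['p'].astype(np.float32)
def slot(n,tag,u0,u1,v0,v1):
    p=gray(tag); g=p.min(2); mx=p.max(2)
    # slot: low max, inside bounding region, weights darkness
    w=np.clip(190-mx,0,None)[v0:v1,u0:u1]
    return w
p=gray('top0').max(2);print(p[188:222,272:294].astype(int))
p=gray('scene0').max(2);print(p[182:206,275:304].astype(int))
E
python3 m1.py
```

```text
[[229 231 248 252 253 253 253 253 253 252 242 208 187 186 181 181 204 235 245 243 230 215]
 [220 224 247 252 253 253 253 253 253 252 244 206 165 152 146 153 187 230 244 243 230 215]
 [203 213 244 252 253 253 253 253 253 252 246 210 158 143 146 160 198 235 245 243 231 217]
 [165 188 236 250 252 252 252 252 252 252 248 223 171 160 168 187 224 245 248 245 235 222]
 [145 169 228 249 252 250 244 243 248 252 250 234 195 184 193 210 236 249 251 248 240 226]
 [157 171 225 248 251 245 219 204 236 250 251 240 212 201 208 221 240 251 252 249 243 230]
 [173 181 226 248 251 243 196 165 226 249 251 244 218 205 212 224 241 251 252 250 244 230]
 [180 187 226 247 251 244 199 157 217 249 252 245 219 205 213 224 241 251 252 249 244 231]
 [181 187 222 245 251 245 206 153 206 247 252 247 224 204 211 224 241 251 252 250 245 234]
 [179 184 210 240 250 247 219 160 194 244 251 249 230 206 211 224 242 252 253 251 248 239]
 [178 180 199 234 249 249 232 172 177 236 251 250 237 212 210 225 243 252 253 252 249 243]
 [178 179 192 229 248 250 239 178 161 228 250 251 242 218 211 227 245 252 253 252 249 243]
 [179 17
[... 4151 characters left out ...]
239 182 194 247 251 251 248 240 187 171 171 171 171 170 167 167 168 168 165 165 162 160 161 132 135 141]
 [251 251 251 251 250 250 250 250 246 225 171 166 168 171 168 165 169 166 165 165 164 163 163 158 146 134 131 136 139]
 [251 251 250 250 250 251 247 240 191 169 173 168 167 167 167 166 162 169 166 164 165 160 168 122 123 129 130 133 142]
 [250 250 250 250 250 246 219 167 170 171 171 164 169 165 166 166 164 166 161 163 160 162 152 134 133 125 121 128 136]
 [250 250 250 247 238 190 171 168 170 166 164 166 165 165 167 162 166 162 161 169 141 158 162 160 162 138 136 124 128]
 [250 249 245 217 166 167 168 165 164 168 166 163 164 166 164 161 164 154 162 157 161 159 162 160 165 173 180 157 152]]
```

```bash
cat > m2.py <<'E'
from h import *
np.set_printoptions(linewidth=220,precision=4,suppress=True)
def gray(tag): return np.load(f'pics/{tag}.npz')['p'].astype(np.float32)
def line(n,tag,a,b,thr,wd,z):
    mx=gray(tag).max(2); H,W=mx.shape
    a=np.array(a,float);b=np.array(b,float);L=np.linalg.norm(b-a);t=(b-a)/L;nn=np.array([-t[1],t[0]])
    vv,uu=np.mgrid[:H,:W]; Q=np.stack([uu,vv],-1)-a
    s=Q@t; q=Q@nn
    w=np.clip(thr-mx,0,None)*((np.abs(q)<wd)&(s>-3)&(s<L+3))
    ss,qq,ww=s[w>0],q[w>0],w[w>0]
    k=np.polyfit(ss,qq,1,w=np.sqrt(ww)); sm=(ss*ww).sum()/ww.sum()
    # ends: half-level of profile
    prof=np.array([ww[(ss>=i-.5)&(ss<i+.5)].sum() for i in np.arange(-3,L+4)])
    pts=[a+t*x+nn*np.polyval(k,x) for x in (0,sm,L)]
    P=[ray(n,*q,z) for q in pts]
    e=P[2]-P[0]; print(n,pts,P[1],'yaw',np.degrees(np.arctan2(e[1],e[0])))
    print(prof.astype(int))
    return P
line('top','top0',(282.1,217),(278.6,192),240,3,0.059)
line('scene','scene0',(279,199),(297.5,187),240,2.6,0.059)
E
python3 m2.py
```

```text
top [array([282.4864, 216.9459]), array([280.5065, 204.7536]), array([278.4392, 192.0225])] [0.5232 0.3678 0.059 ] yaw 11.56567440325263
[  0   0   0   9  94 144 155 166 159 152 152 149 142 150 153 143 143 148 144 147 159 154 143 147 155 147 133  61   0   0   0   0   0]
scene [array([279.0228, 199.0352]), array([288.0969, 193.2478]), array([297.6149, 187.1772])] [0.5227 0.3666 0.059 ] yaw 11.239660714631695
[  0  22 166 221 312 246 274 449 196 293 263 171 330 165 208 388 202 285 242 272 387 194 364 223 224 339  13   0   0   0]
```

```bash
cat > m3.py <<'E'
from h import *
np.set_printoptions(linewidth=220,precision=4,suppress=True)
def ring(n,tag,c,rmin,rmax,z=0.072,sy=1.0):
    p=np.load(f'pics/{tag}.npz')['p'].astype(np.float32)
    y=np.clip(p[...,1]-p[...,2]-10,0,None) # G-B
    c=np.array(c,float); 
    for it in range(3):
        pts=[]
        for th in np.radians(np.arange(0,360,10)):
            r=np.arange(rmin,rmax,0.25); u=c[0]+r*np.cos(th); v=c[1]+sy*r*np.sin(th)
            s=cv2.remap(y,u.astype(np.float32)[None],v.astype(np.float32)[None],cv2.INTER_LINEAR)[0]
            if s.max()<30: continue
            w=np.clip(s-s.max()*.5,0,None); rm=(r*w).sum()/w.sum()
            pts.append((c[0]+rm*np.cos(th),c[1]+sy*rm*np.sin(th)))
        P=np.array([ray(n,*q,z)[:2] for q in pts])
        # circle fit with robust trimming
        keep=np.ones(len(P),bool)
        for _ in range(4):
            A=np.c_[2*P,np.ones(len(P))];b=(P**2).sum(1)
            x=np.linalg.lstsq(A[keep],b[keep],rcond=None)[0];R=np.sqrt(x[2]+x[0]**2+x[1]**2)
            res=np.linalg.norm(P-x[:2],axis=1)-R; keep=abs(res)<max(.0012,1.5*np.median(abs(res)))
        c=proj(n,[x[0],x[1],z])
    print(n,'px',c,'ring',x[:2],'Rwire',R,'kept',keep.sum(),len(P))
    return x[:2]
ring('top','top0',(344.4,170),3,8)
ring('scene','scene0',(370.7,204.5),4,9.5,sy=0.62)
E
python3 m3.py
```

```text
top px [344.2503 170.3574] ring [0.6077 0.2185] Rwire 0.013209608970601208 kept 34 36
scene px [370.1912 203.9685] ring [0.6079 0.218 ] Rwire 0.013409877898166061 kept 33 36
```

```bash
cat > m4.py <<'E'
from h import *
np.set_printoptions(linewidth=220,precision=4,suppress=True)
def edge(n,tag,a,b,z,half=3,chan=0,trim=.12):
    p=np.load(f'pics/{tag}.npz')['p'].astype(np.float32)[...,chan]
    a=np.array(a,float);b=np.array(b,float);L=np.linalg.norm(b-a);t=(b-a)/L;nn=np.array([-t[1],t[0]])
    S=np.arange(trim*L,(1-trim)*L,.5);q=np.arange(-half,half+.01,.25);pts=[]
    for s in S:
        X=a+t*s+q[:,None]*nn
        f=cv2.remap(p,X[:,0].astype(np.float32)[None],X[:,1].astype(np.float32)[None],cv2.INTER_LINEAR)[0]
        g=np.abs(np.gradient(f)); g=np.clip(g-g.max()*.4,0,None); pts.append((s,(g*q).sum()/g.sum()))
    pts=np.array(pts)
    k=np.polyfit(*pts.T,1); r=pts[:,1]-np.polyval(k,pts[:,0]); g=abs(r)<.5; k=np.polyfit(*pts[g].T,1)
    A=ray(n,*(a+nn*np.polyval(k,0)),z);B=ray(n,*(a+t*L+nn*np.polyval(k,L)),z);e=B-A
    print(n,A,B,'dir',np.degrees(np.arctan2(e[1],e[0])),'rms',r[g].std(),g.mean(),'len',np.linalg.norm(e))
    return A,B
if __name__=='__main__':
    print('sole front');edge('scene','scene0',(347.7,220.8),(398.7,238.1),0)
    print('sole right');edge('scene','scene0',(399.5,238),(412.8,220.5),0)
    print('right jaw front top');edge('scene','scene0',(379.5,195.7),(391.5,199.5),.078,half=2)
    print('right jaw side top');edge('scene','scene0',(391.5,199.5),(398.8,190.5),.078,half=2)
    print(proj('scene',[.6078,.2182,.072]))
    p=np.load('pics/top0.npz')['p']
    cv2.imwrite('pics/cv.png',cv2.resize(p[130:190,300:375,::-1],None,fx=9,fy=9,interpolation=cv2.INTER_CUBIC))
E
python3 m4.py
```

```text
sole front
scene [0.6059 0.2774 0.    ] [0.6417 0.169  0.    ] dir -71.71603457314895 rms 0.12895212544341592 1.0 len 0.1142224133101689
sole right
scene [0.6444 0.1683 0.    ] [0.7074 0.1899 0.    ] dir 18.89068413258756 rms 0.07891759711319582 1.0 len 0.0666205502836684
right jaw front top
scene [0.6355 0.2209 0.078 ] [0.6433 0.1968 0.078 ] dir -72.00453444777611 rms 0.14243059739571878 1.0 len 0.025338002781309432
right jaw side top
scene [0.643  0.1988 0.078 ] [0.6754 0.2054 0.078 ] dir 11.529997122810192 rms 0.2379881359161554 0.8333333333333334 len 0.033064566573258014
[370.0682 203.9426]
```

View pics/cv.png

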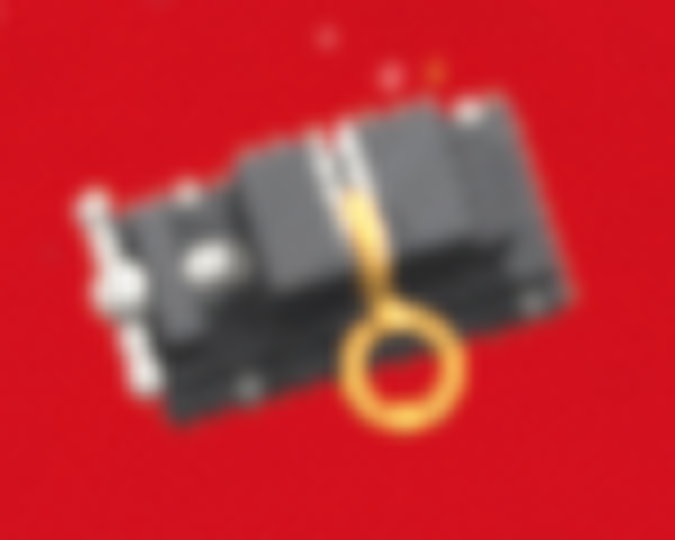

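Run:
```python
from h import *
from m4 import edge
print('top sole front');edge('top','top0',(320,177.2),(363.9,163.3),0)
D=np.load('pics/top0.npz');p=D['p'];d=D['d']
hsv=cv2.cvtColor(p,cv2.COLOR_RGB2HSV)
def cloud(n,D,u0,u1,v0,v1,st=2):
    d=D['d'];return np.array([pix2w(n,u,v,d[v,u]) for v in range(v0,v1,st) for u in range(u0,u1,st) if d[v,u]>0])
C=cloud('top',D,50,200,175,285)
C=C[C[:,2]>.05]
print('box lo',np.percentile(C,1,0),'hi',np.percentile(C,99,0))
for z0 in np.arange(.05,.35,.03):
    q=C[(C[:,2]>z0)&(C[:,2]<z0+.03)]
    if len(q)>5: print(round(z0,2),len(q),q.min(0),q.max(0))
S=np.load('pics/scene0.npz')
C=cloud('scene',S,110,225,85,195,2);C=C[(C[:,2]>.05)]
for z0 in np.arange(.05,.35,.03):
    q=C[(C[:,2]>z0)&(C[:,2]<z0+.03)]
    if len(q)>5: print('s',round(z0,2),len(q),np.percentile(q,2,0),np.percentile(q,98,0))
# spool
print('spool',ray('top',334.3,261,.044));
```

```text
top sole front
top [0.6054 0.2763 0.    ] [0.6453 0.1645 0.    ] dir -70.3849128238097 rms 0.24923587660662028 0.4857142857142857 len 0.1187334888442497Traceback (most recent call last):
  File "<stdin>", line 8, in <module>
  File "<stdin>", line 7, in cloud
  File "h.py", line 8, in pix2w
    m=vision.camera_model(n);K,R,t=[np.array(m[k]) for k in('K','R','t')]
ValueError: time passes only in moves, steps and waits
```

```bash
python3 - <<'E'
from station import vision
import pickle
try:
    pickle.dump({n:vision.camera_model(n) for n in('scene','top')},open('cam.pkl','wb'));print('ok')
except Exception as e: print(e)
E
sed -i "s/m=vision.camera_model(n)/m=CAM[n]/; 2a import pickle; CAM=pickle.load(open('cam.pkl','rb'))" h.py
python3 - <<'E'
from h import *
def cloud(n,D,u0,u1,v0,v1,st=2):
    d=D['d'];return np.array([pix2w(n,u,v,d[v,u]) for v in range(v0,v1,st) for u in range(u0,u1,st) if d[v,u]>0])
np.set_printoptions(precision=3,suppress=True)
D=np.load('pics/top0.npz')
C=cloud('top',D,50,200,175,285); C=C[C[:,2]>.05]
S=np.load('pics/scene0.npz')
C2=cloud('scene',S,110,225,85,195,2);C2=C2[(C2[:,2]>.05)]
for C in(C,C2):
  for z0 in np.arange(.05,.35,.03):
    q=C[(C[:,2]>z0)&(C[:,2]<z0+.03)]
    if len(q)>5: print(round(z0,2),len(q),np.percentile(q,2,0),np.percentile(q,98,0))
print('spool',ray('top',334.3,261,.044));
E
```

```text
ok
0.05 314 [0.372 0.606 0.057] [0.552 0.81  0.079]
0.08 237 [0.366 0.605 0.081] [0.561 0.811 0.108]
0.11 106 [0.361 0.604 0.113] [0.507 0.688 0.139]
0.14 1850 [0.351 0.609 0.146] [0.501 0.805 0.168]
0.05 322 [0.342 0.604 0.051] [0.549 1.101 0.079]
0.08 343 [0.342 0.604 0.08 ] [0.551 1.099 0.109]
0.11 310 [0.342 0.604 0.111] [0.501 0.785 0.14 ]
0.14 827 [0.344 0.605 0.142] [0.498 0.802 0.165]
spool [0.395 0.237 0.044]
```

```bash
cat > plan.py <<'E'
from h import *
from scipy.spatial.transform import Rotation as Ro
np.set_printoptions(precision=4,suppress=True)
def state():
    s=ctrl.get_state(); print('t',round(s['t'],2),'pos',s['eef_pos'],'rpy',s['orientation'],'F',s['ft_force'],'M',s['wrist_torque'],'gap',round(s['finger_gap'],4)); return s
def plan(xyz,yaw):
    s=state(); R=Ro.from_euler('xyz',s['orientation'],degrees=True); T=Ro.from_euler('xyz',[180,0,yaw],degrees=True)
    o=R.inv().apply(np.array(xyz)-s['eef_pos'])/.2
    w=np.degrees((R.inv()*T).as_rotvec())/45
    print('offset',o,'angular',w)
E
python3 -c "
from plan import *
plan([.523,.367,.17],101.4)"
```

```text
t 0.1 pos [0.2642 0.5659 0.2304] rpy [179.9986   0.1039  64.9765] F [-0.2725  0.1509 -0.26  ] M [0.0278 0.0209 0.05  ] gap 0.0852
offset [-0.3532  1.5933  0.3024] angular [-0.0007  0.0022 -0.8094]
```

Call:
jog_arm --increments '[{"hand":1,"offset":[-0.04,0.2,0],"angular":[0,0,-0.1]},{"hand":1,"offset":[-0.09,0.4,0],"angular":[0,0,-0.24]},{"hand":1,"offset":[-0.13,0.6,0],"angular":[0,0,-0.38]},{"hand":1,"offset":[-0.18,0.8,0],"angular":[0,0,-0.52]},{"hand":1,"offset":[-0.22,1.0,0],"angular":[0,0,-0.66]},{"hand":1,"offset":[-0.22,1.0,0],"angular":[0,0,-0.8]},{"hand":1,"offset":[-0.22,1.0,0],"angular":[0,0,-0.809]}]'

```text
t: 0.68
eef_pos: [0.4302, 0.4385, 0.2307]
orientation: [-180.0, 0.1, 101.3]
ft_force: [-1.2, 0.1, 0.0]
finger_gap: 0.0851
```

```bash
python3 -c "
from plan import *
plan([.523,.367,.13],101.4)"
```

```text
t 0.68 pos [0.4302 0.4385 0.2307] rpy [-179.9965    0.1048  101.3286] F [-1.2388  0.0776  0.0168] M [-0.0238  0.0374  0.019 ] gap 0.0851
offset [-0.4408  0.3849  0.5043] angular [-0.0001  0.0023 -0.0016]
```

Call:
jog_arm --increments '[{"hand":1,"offset":[-0.1,0.1,0.1],"angular":[0,0,0]},{"hand":1,"offset":[-0.22,0.19,0.25],"angular":[0,0,0]},{"hand":1,"offset":[-0.33,0.29,0.38],"angular":[0,0,0]},{"hand":1,"offset":[-0.4408,0.385,0.504],"angular":[0,0.002,-0.0016]},{"hand":1,"offset":[-0.4408,0.385,0.504],"angular":[0,0.002,-0.0016]},{"hand":1,"offset":[-0.4408,0.385,0.504],"angular":[0,0.002,-0.0016]}]'

```text
t: 1.18
eef_pos: [0.5196, 0.3685, 0.1278]
orientation: [-179.8, 0.1, 101.2]
ft_force: [-0.2, 0.8, 0.0]
finger_gap: 0.0854
```

```bash
python3 -c "
from plan import *
for n in('scene','top'): snap(n,n+'1')
p=cv2.imread('pics/scene1.png');cv2.imwrite('pics/v1.png',cv2.resize(p[100:280,200:420],None,fx=3.4,fy=3.3,interpolation=cv2.INTER_CUBIC))
plan([.523,.367,.027],101.4)"
```

```text
t 1.28 pos [0.5186 0.3724 0.1306] rpy [-179.9574   -0.1535  101.4861] F [-0.1205  0.6465  0.6529] M [ 0.0397 -0.0081  0.0105] gap 0.0855
offset [-0.0321  0.0166  0.5178] angular [-0.0009 -0.0034  0.0019]
```

View pics/v1.png

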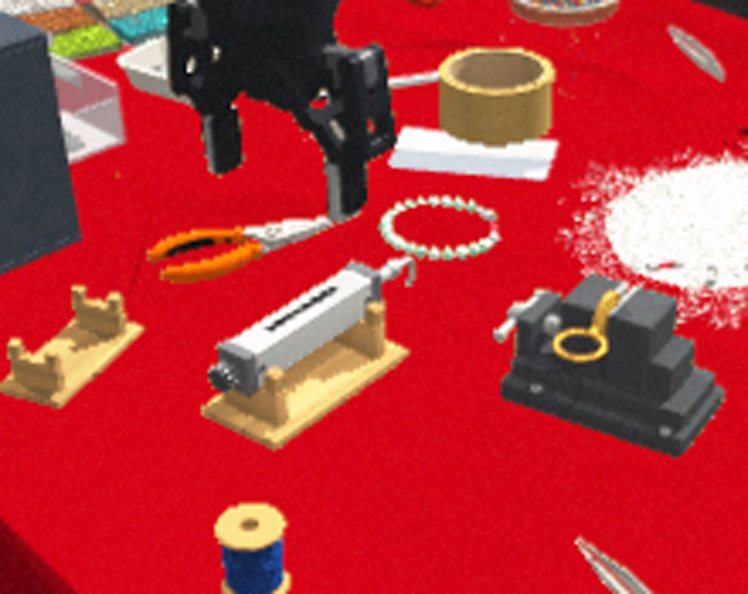

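Call:
jog_arm --increments '[{"hand":1,"offset":[0,0,0],"angular":[0,0,0]},{"hand":1,"offset":[0,0,0],"angular":[0,0,0]}]'

```text
t: 1.45
eef_pos: [0.5189, 0.3727, 0.1317]
orientation: [179.9, -0.2, 101.6]
ft_force: [-0.6, 0.3, 0.4]
finger_gap: 0.0855
```

```bash
python3 -c "
from plan import *
plan([.523,.367,.027],101.4)"
```

```text
t 1.45 pos [0.5189 0.3727 0.1317] rpy [179.9292  -0.184  101.5847] F [-0.6292  0.3289  0.4338] M [ 0.0495 -0.0391  0.0235] gap 0.0855
offset [-0.0338  0.0135  0.5233] angular [ 0.0016 -0.0041  0.0041]
```

Call:
jog_arm --increments '[{"hand":1,"offset":[-0.034,0.0135,0.08],"angular":[0.0016,-0.004,0.004]},{"hand":1,"offset":[-0.034,0.0135,0.18],"angular":[0.0016,-0.004,0.004]},{"hand":1,"offset":[-0.034,0.0135,0.28],"angular":[0.0016,-0.004,0.004]},{"hand":1,"offset":[-0.034,0.0135,0.36],"angular":[0.0016,-0.004,0.004]},{"hand":1,"offset":[-0.034,0.0135,0.44],"angular":[0.0016,-0.004,0.004]},{"hand":1,"offset":[-0.034,0.0135,0.5],"angular":[0.0016,-0.004,0.004]},{"hand":1,"offset":[-0.034,0.0135,0.523],"angular":[0.0016,-0.004,0.004]},{"hand":1,"offset":[-0.034,0.0135,0.523],"angular":[0.0016,-0.004,0.004]},{"hand":1,"offset":[-0.034,0.0135,0.523],"angular":[0.0016,-0.004,0.004]},{"hand":1,"offset":[-0.034,0.0135,0.523],"angular":[0.0016,-0.004,0.004]}]'

```text
t: 2.28
eef_pos: [0.5244, 0.3653, 0.0272]
orientation: [180.0, 0.0, 101.3]
ft_force: [0.2, -0.3, 0.4]
finger_gap: 0.0854
```

```bash
python3 -c "
from plan import *
for n in('scene','top'): snap(n,n+'2')
p=cv2.imread('pics/scene2.png');cv2.imwrite('pics/v2.png',cv2.resize(p[120:260,210:370],None,fx=4.2,fy=4.2,interpolation=cv2.INTER_CUBIC))
plan([.523,.367,.027],101.4)"
```

```text
t 2.38 pos [0.5245 0.3651 0.0271] rpy [179.9696   0.0394 101.2678] F [ 0.3116  0.4056 -0.7764] M [ 0.027  -0.0141 -0.0707] gap 0.0851
offset [ 0.0105 -0.0055  0.0005] angular [ 0.0007  0.0009 -0.0029]
```

View pics/v2.png

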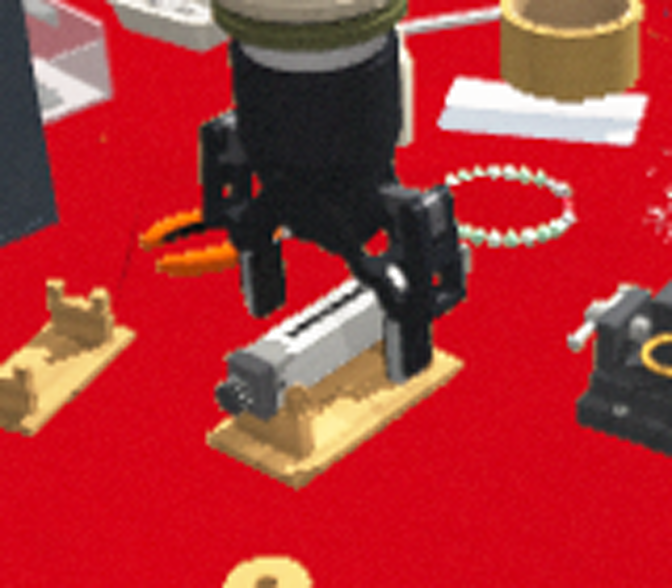

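Call:
jog_arm --grip_force 70 --increments '[{"hand":1,"offset":[0.01,-0.005,0],"angular":[0,0,-0.003]},{"hand":1,"offset":[0.01,-0.005,0],"angular":[0,0,-0.003]},{"hand":0.1,"offset":[0.01,-0.005,0],"angular":[0,0,-0.003]},{"hand":0,"offset":[0.01,-0.005,0],"angular":[0,0,-0.003]},{"hand":0,"offset":[0.01,-0.005,0],"angular":[0,0,-0.003]},{"hand":0,"offset":[0.01,-0.005,0],"angular":[0,0,-0.003]},{"hand":0,"offset":[0.01,-0.005,0],"angular":[0,0,-0.003]},{"hand":0,"offset":[0.01,-0.005,0],"angular":[0,0,-0.003]},{"hand":0,"offset":[0.01,-0.005,0],"angular":[0,0,-0.003]},{"hand":0,"offset":[0.01,-0.005,0],"angular":[0,0,-0.003]}]'

```text
t: 3.22
eef_pos: [0.5226, 0.3664, 0.026]
orientation: [-179.9, 0.1, 101.4]
ft_force: [0.4, -0.6, 1.4]
finger_gap: 0.0213
```

```bash
python3 -c "
from plan import *
plan([.523,.367,.027],101.4)"
```

```text
t 3.22 pos [0.5226 0.3664 0.026 ] rpy [-179.9394    0.0846  101.4052] F [ 0.3565 -0.6179  1.3679] M [-0.0011  0.026  -0.0139] gap 0.0213
offset [ 0.0023  0.0027 -0.005 ] angular [-0.0013  0.0019  0.0001]
```

Call:
jog_arm --increments '[{"hand":0,"offset":[0,0,-0.04],"angular":[0,0,0]},{"hand":0,"offset":[0,0,-0.1],"angular":[0,0,0]},{"hand":0,"offset":[0,0,-0.18],"angular":[0,0,0]},{"hand":0,"offset":[0,0,-0.27],"angular":[0,0,0]},{"hand":0,"offset":[0,0,-0.36],"angular":[0,0,0]},{"hand":0,"offset":[0,0,-0.44],"angular":[0,0,0]},{"hand":0,"offset":[0,0,-0.47],"angular":[0,0,0]},{"hand":0,"offset":[0,0,-0.47],"angular":[0,0,0]},{"hand":0,"offset":[0,0,-0.47],"angular":[0,0,0]},{"hand":0,"offset":[0,0,-0.47],"angular":[0,0,0]}]'

```text
t: 4.05
eef_pos: [0.5218, 0.3661, 0.1186]
orientation: [-179.8, 0.1, 101.4]
ft_force: [1.0, 0.4, -3.0]
finger_gap: 0.0213
```

```bash
python3 -c "
from plan import *
for n in('scene','top'): snap(n,n+'3')
p=cv2.imread('pics/scene3.png');cv2.imwrite('pics/v3.png',cv2.resize(p[100:260,210:370],None,fx=3.7,fy=3.7,interpolation=cv2.INTER_CUBIC))
p=cv2.imread('pics/top3.png');cv2.imwrite('pics/v3t.png',cv2.resize(p[130:250,230:370],None,fx=4,fy=4,interpolation=cv2.INTER_CUBIC))
plan([.510,.185,.12],108.5)"
```

```text
t 4.15 pos [0.5218 0.3661 0.1184] rpy [-179.7974    0.1504  101.4116] F [-0.2831 -0.3701 -2.6687] M [-0.0133 -0.0118 -0.0472] gap 0.0214
offset [-0.8761 -0.2371 -0.0047] angular [-0.0047  0.0031 -0.1575]
```

View pics/v3.png

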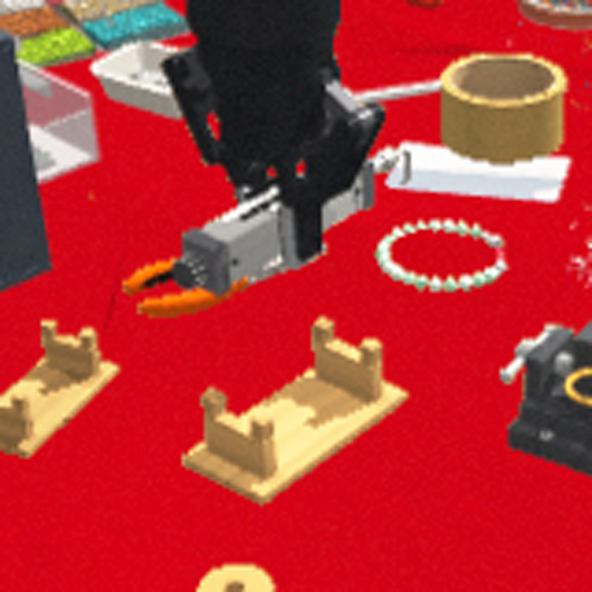

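View pics/v3t.png

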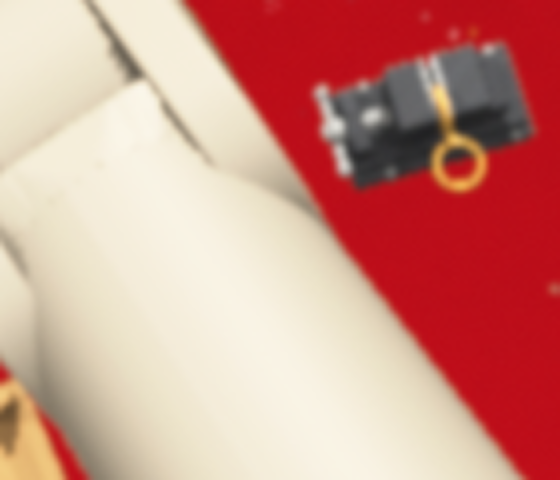

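Call:
jog_arm --increments '[{"hand":0,"offset":[-0.1,-0.03,0],"angular":[0,0,-0.02]},{"hand":0,"offset":[-0.25,-0.07,0],"angular":[0,0,-0.045]},{"hand":0,"offset":[-0.4,-0.11,0],"angular":[0,0,-0.075]},{"hand":0,"offset":[-0.55,-0.15,0],"angular":[-0.005,0.003,-0.1]},{"hand":0,"offset":[-0.7,-0.19,0],"angular":[-0.005,0.003,-0.13]},{"hand":0,"offset":[-0.8,-0.22,0],"angular":[-0.005,0.003,-0.15]},{"hand":0,"offset":[-0.876,-0.237,-0.005],"angular":[-0.005,0.003,-0.157]},{"hand":0,"offset":[-0.876,-0.237,-0.005],"angular":[-0.005,0.003,-0.157]},{"hand":0,"offset":[-0.876,-0.237,-0.005],"angular":[-0.005,0.003,-0.157]},{"hand":0,"offset":[-0.876,-0.237,-0.005],"angular":[-0.005,0.003,-0.157]}]'

```text
t: 4.98
eef_pos: [0.5104, 0.1863, 0.1208]
orientation: [179.9, -0.1, 108.5]
ft_force: [-0.0, 0.5, -3.0]
finger_gap: 0.0212
```

```bash
python3 -c "
from plan import *
for n in('scene','top'): snap(n,n+'4')
p=cv2.imread('pics/scene4.png');cv2.imwrite('pics/v4.png',cv2.resize(p[120:260,280:440],None,fx=4.2,fy=4.2,interpolation=cv2.INTER_CUBIC))
p=cv2.imread('pics/top4.png');cv2.imwrite('pics/v4t.png',cv2.resize(p[110:250,290:450],None,fx=4,fy=4,interpolation=cv2.INTER_CUBIC))
plan([.510,.185,.12],108.5)"
```

```text
t 5.08 pos [0.5104 0.1869 0.1208] rpy [179.8819  -0.0658 108.5822] F [-0.1064 -0.3868 -2.5337] M [-0.025   0.0737 -0.004 ] gap 0.021
offset [-0.0083 -0.0047  0.0042] angular [ 0.0026 -0.0015  0.0018]
```

View pics/v4.png

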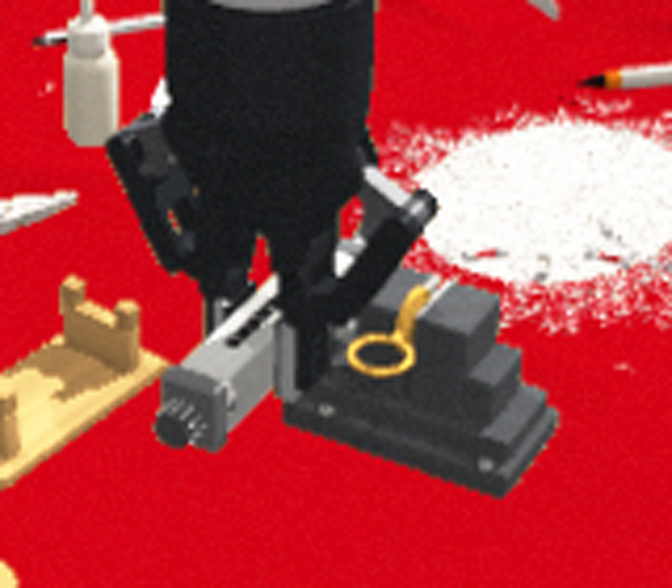

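View pics/v4t.png

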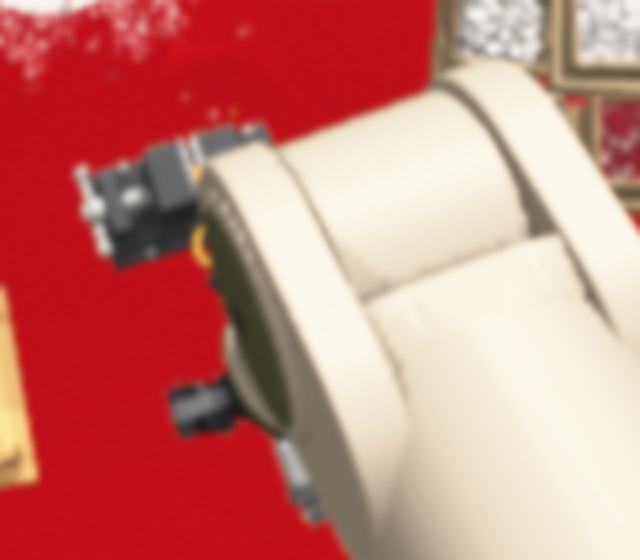

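```bash
cat > ov.py <<'E'
from plan import *
def overlay(tag,n,box,f,out,c=None,yaw=None,rod=0.0,dz=.020):
    s=state(); c=np.array(s['eef_pos'])+[0,0,dz] if c is None else np.array(c); yaw=np.radians(s['orientation'][2]-90 if yaw is None else yaw)
    X=np.array([np.cos(yaw),np.sin(yaw),0]);Y=np.array([-X[1],X[0],0]);Z=np.array([0,0,1.])
    u0,u1,v0,v1=box
    im=cv2.resize(cv2.imread(f'pics/{tag}.png')[v0:v1,u0:u1],None,fx=f,fy=f,interpolation=cv2.INTER_CUBIC)
    def pt(x,y,z,col):
        q=(proj(n,c+X*x+Y*y+Z*z)+.5-[u0,v0])*f; cv2.circle(im,tuple(int(round(a)) for a in q),2,col,-1)
    for x in(-.062,.062):
        for y in(-.01225,.01225):
            for z in(-.01425,.01425): pt(x,y,z,(0,255,0))
    pt(-.073,0,0,(255,0,255)); pt(.0625,0,0,(255,0,255))
    pt(.103+rod,0,0,(255,255,0)); pt(.103+rod,0,-.01,(255,255,0)); pt(.1005+rod,0,-.02,(0,255,255))
    cv2.imwrite(f'pics/{out}.png',im); print('hook leg',c+X*(.103+rod))
E
python3 -c "
from ov import *
overlay('scene4','scene',(300,420,160,250),6,'o4')"
```

```text
t 5.08 pos [0.5104 0.1869 0.1208] rpy [179.8819  -0.0658 108.5822] F [-0.1064 -0.3868 -2.5337] M [-0.025   0.0737 -0.004 ] gap 0.021
hook leg [0.608  0.2197 0.1408]
```

View pics/o4.png

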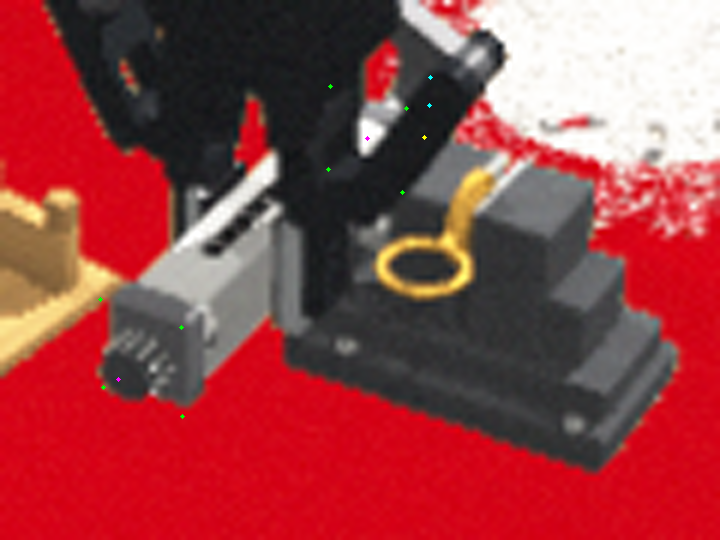

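```bash
python3 -c "
from ov import *
overlay('scene0','scene',(250,330,170,240),8,'o0',c=(.523,.367,.046),yaw=11.4)
overlay('top0','top',(250,320,160,245),7,'o0t',c=(.523,.367,.046),yaw=11.4)
"
```

```text
t 5.08 pos [0.5104 0.1869 0.1208] rpy [179.8819  -0.0658 108.5822] F [-0.1064 -0.3868 -2.5337] M [-0.025   0.0737 -0.004 ] gap 0.021
hook leg [0.624  0.3874 0.046 ]
t 5.08 pos [0.5104 0.1869 0.1208] rpy [179.8819  -0.0658 108.5822] F [-0.1064 -0.3868 -2.5337] M [-0.025   0.0737 -0.004 ] gap 0.021
hook leg [0.624  0.3874 0.046 ]
```

View pics/o0.png

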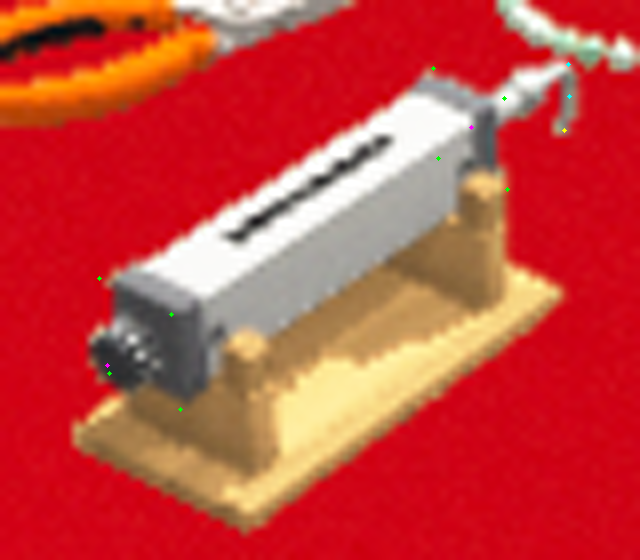

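View pics/o0t.png

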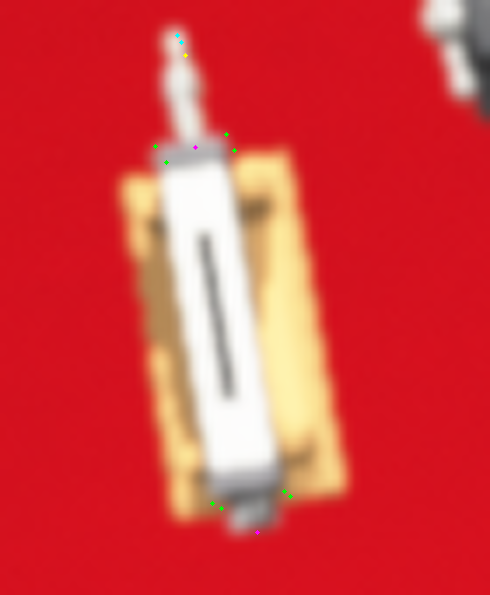

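Call:
jog_arm --increments '[{"hand":0,"offset":[-0.008,-0.002,0.03],"angular":[0.0026,-0.0015,0.0018]},{"hand":0,"offset":[-0.008,-0.002,0.07],"angular":[0.0026,-0.0015,0.0018]},{"hand":0,"offset":[-0.008,-0.002,0.11],"angular":[0.0026,-0.0015,0.0018]},{"hand":0,"offset":[-0.008,-0.002,0.14],"angular":[0.0026,-0.0015,0.0018]},{"hand":0,"offset":[-0.008,-0.002,0.17],"angular":[0.0026,-0.0015,0.0018]},{"hand":0,"offset":[-0.008,-0.002,0.2],"angular":[0.0026,-0.0015,0.0018]},{"hand":0,"offset":[-0.008,-0.002,0.22],"angular":[0.0026,-0.0015,0.0018]},{"hand":0,"offset":[-0.008,-0.002,0.22],"angular":[0.0026,-0.0015,0.0018]},{"hand":0,"offset":[-0.008,-0.002,0.22],"angular":[0.0026,-0.0015,0.0018]}]'

```text
t: 5.83
eef_pos: [0.5108, 0.1838, 0.077]
orientation: [180.0, 0.0, 108.4]
ft_force: [-0.5, 0.2, -1.6]
finger_gap: 0.0213
```

```bash
python3 -c "
from ov import *
snap('scene','scene5')
overlay('scene5','scene',(300,420,160,250),6,'o5')
plan([.5100,.1853,.0635],108.5)"
```

```text
t 5.88 pos [0.5111 0.184  0.0774] rpy [179.9547   0.0246 108.3887] F [ 0.0649 -0.2806 -3.2818] M [0.0029 0.0179 0.0179] gap 0.0211
hook leg [0.6088 0.2165 0.0974]
t 5.88 pos [0.5111 0.184  0.0774] rpy [179.9547   0.0246 108.3887] F [ 0.0649 -0.2806 -3.2818] M [0.0029 0.0179 0.0179] gap 0.0211
offset [ 0.0081 -0.0031  0.0694] angular [ 0.001   0.0005 -0.0025]
```

View pics/o5.png

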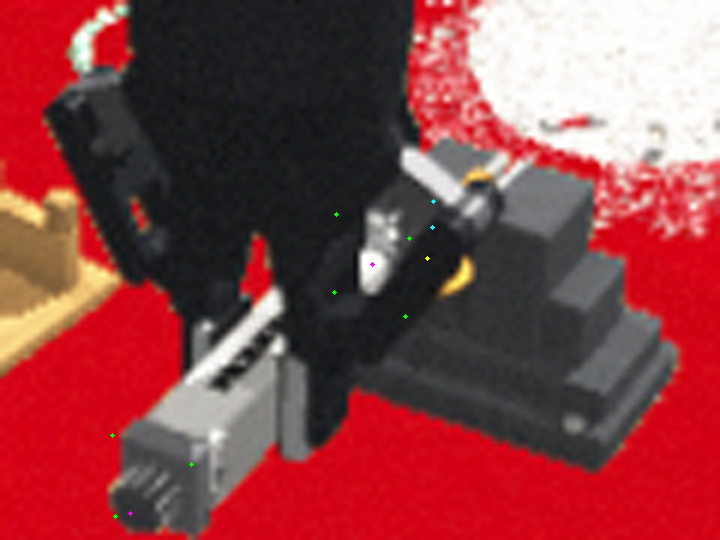

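Call:
jog_arm --increments '[{"hand":0,"offset":[0.006,-0.003,0.02],"angular":[0.001,0,-0.002]},{"hand":0,"offset":[0.006,-0.003,0.04],"angular":[0.001,0,-0.002]},{"hand":0,"offset":[0.006,-0.003,0.06],"angular":[0.001,0,-0.002]},{"hand":0,"offset":[0.006,-0.003,0.07],"angular":[0.001,0,-0.002]},{"hand":0,"offset":[0.006,-0.003,0.07],"angular":[0.001,0,-0.002]},{"hand":0,"offset":[0.006,-0.003,0.07],"angular":[0.001,0,-0.002]}]'

```text
t: 6.38
eef_pos: [0.5099, 0.1847, 0.063]
orientation: [-180.0, 0.0, 108.5]
ft_force: [1.5, 0.5, -3.9]
finger_gap: 0.0214
```

```bash
python3 -c "
from plan import *
X=np.array([np.cos(np.radians(18.5)),np.sin(np.radians(18.5)),0])
s=state(); print('target end centre', np.array([.6078,.2182,0])-X*(.00955+.143))
plan(np.array([.5100,.1853,.0635])-X*.012,108.5)"
```

```text
t 6.38 pos [0.5099 0.1847 0.063 ] rpy [-179.9587    0.0317  108.4799] F [ 1.5252  0.4562 -3.9279] M [ 0.0191 -0.0299  0.0039] gap 0.0214
target end centre [0.4631 0.1698 0.    ]
t 6.38 pos [0.5099 0.1847 0.063 ] rpy [-179.9587    0.0317  108.4799] F [ 1.5252  0.4562 -3.9279] M [ 0.0191 -0.0299  0.0039] gap 0.0214
offset [ 0.0024 -0.0586 -0.0025] angular [-0.0009  0.0007 -0.0004]
```

Call:
jog_arm --increments '[{"hand":0,"offset":[0.001,-0.02,0],"angular":[0,0,0]},{"hand":0,"offset":[0.002,-0.04,0],"angular":[0,0,0]},{"hand":0,"offset":[0.002,-0.06,0],"angular":[0,0,0]},{"hand":0,"offset":[0.002,-0.08,0],"angular":[0,0,0]},{"hand":0,"offset":[0.002,-0.1,0],"angular":[0,0,0]},{"hand":0,"offset":[0.002,-0.1,0],"angular":[0,0,0]},{"hand":0,"offset":[0.002,-0.1,0],"angular":[0,0,0]},{"hand":0,"offset":[0.002,-0.1,0],"angular":[0,0,0]}]'

```text
t: 7.05
eef_pos: [0.4914, 0.1791, 0.0635]
orientation: [180.0, 0.0, 108.5]
ft_force: [4.6, 2.4, -4.5]
finger_gap: 0.0214
```

```bash
cat >> plan.py <<'E'
X=np.array([np.cos(np.radians(18.5)),np.sin(np.radians(18.5)),0]);Y=np.array([-X[1],X[0],0])
RING=np.array([.6078,.2182,.072])
def rel(s):
    c=np.array(s['eef_pos'])-RING; F=np.array(s['ft_force']); print('rel ring: along',c@X,'lat',c@Y,'z',c[2]+.020,'| F along',F@X,'lat',F@Y,'z',F[2],'=> rod by geom',-(c@X)-.103-.00955,'by force',(F@X-2.6)/220)
E
python3 -c "
from ov import *
snap('scene','scene6')
rel(state())
overlay('scene6','scene',(290,410,170,260),6,'o6',rod=.010)"
```

```text
t 7.1 pos [0.4914 0.1791 0.0634] rpy [179.9614   0.0218 108.4833] F [ 4.538   1.1845 -3.4892] M [ 0.274  -0.7824  0.015 ] gap 0.021
rel ring: along -0.12281572210672842 lat -0.00013675809494901947 z 0.011447060830578889 | F along 4.679355092972259 lat -0.31659589431150426 z -3.489189456652312 => rod by geom 0.010265722106728426 by force 0.009451614058964814
t 7.1 pos [0.4914 0.1791 0.0634] rpy [179.9614   0.0218 108.4833] F [ 4.538   1.1845 -3.4892] M [ 0.274  -0.7824  0.015 ] gap 0.021
hook leg [0.5985 0.2149 0.0834]
```

View pics/o6.png

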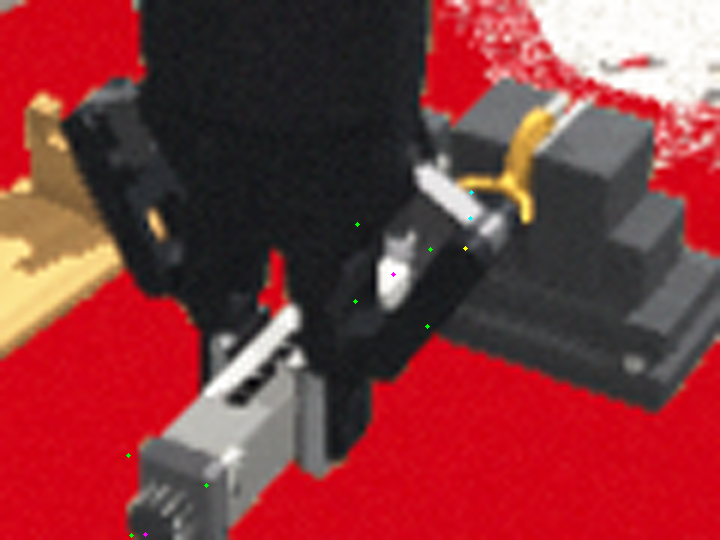

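Call:
jog_arm --increments '[{"hand":0,"offset":[0,-0.02,0],"angular":[0,0,0]},{"hand":0,"offset":[0,-0.04,0],"angular":[0,0,0]},{"hand":0,"offset":[0,-0.06,0],"angular":[0,0,0]},{"hand":0,"offset":[0,-0.08,0],"angular":[0,0,0]},{"hand":0,"offset":[0,-0.1,0],"angular":[0,0,0]},{"hand":0,"offset":[0,-0.1,0],"angular":[0,0,0]},{"hand":0,"offset":[0,-0.1,0],"angular":[0,0,0]},{"hand":0,"offset":[0,-0.1,0],"angular":[0,0,0]}]'

```text
t: 7.77
eef_pos: [0.4733, 0.173, 0.0637]
orientation: [179.9, 0.0, 108.5]
ft_force: [8.8, 3.0, -5.5]
finger_gap: 0.0212
```

```bash
python3 -c "
from ov import *
snap('scene','scene7');rel(state());snap('top','top7')
rel(state())
p=cv2.imread('pics/top7.png');cv2.imwrite('pics/v7t.png',cv2.resize(p[120:260,290:430],None,fx=4,fy=4,interpolation=cv2.INTER_CUBIC))
overlay('scene7','scene',(290,410,170,260),6,'o7',rod=.030)"
```

```text
t 7.82 pos [0.4733 0.1731 0.0637] rpy [179.8531   0.021  108.4826] F [ 7.4366  2.26   -6.0894] M [ 0.4267 -1.3883 -0.0398] gap 0.0209
rel ring: along -0.14183412364968245 lat -0.00014023412002815822 z 0.011700098662385913 | F along 7.7694309282713405 lat -0.21649278806341704 z -6.089449890775664 => rod by geom 0.02928412364968246 by force 0.02349741331032428
t 7.87 pos [0.4734 0.173  0.0637] rpy [179.8521   0.0229 108.4779] F [ 8.5098  2.8347 -4.6705] M [ 0.4539 -1.3481  0.0202] gap 0.0211
rel ring: along -0.1418186990193713 lat -0.00018887316792039947 z 0.011698499114670104 | F along 8.969486444529732 lat -0.011938218812642204 z -4.670477863669783 => rod by geom 0.02926869901937131 by force 0.028952211111498784
t 7.87 pos [0.4734 0.173  0.0637] rpy [179.8521   0.0229 108.4779] F [ 8.5098  2.8347 -4.6705] M [ 0.4539 -1.3481  0.0202] gap 0.0211
hook leg [0.5995 0.2152 0.0837]
```

View pics/o7.png

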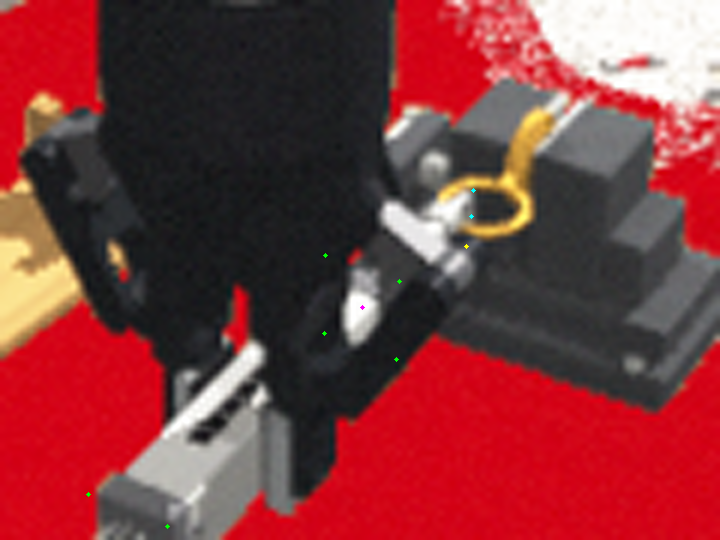

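View pics/v7t.png

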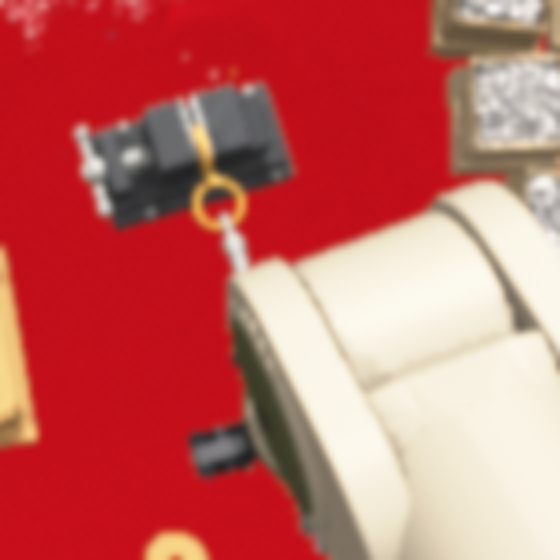

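Call:
jog_arm --increments '[{"hand":0,"offset":[0,-0.015,0],"angular":[0,0,0]},{"hand":0,"offset":[0,-0.03,0],"angular":[0,0,0]},{"hand":0,"offset":[0,-0.045,0],"angular":[0,0,0]},{"hand":0,"offset":[0,-0.055,0],"angular":[0,0,0]},{"hand":0,"offset":[0,-0.055,0],"angular":[0,0,0]},{"hand":0,"offset":[0,-0.055,0],"angular":[0,0,0]},{"hand":0,"offset":[0,-0.055,0],"angular":[0,0,0]}]'

```text
t: 8.45
eef_pos: [0.4635, 0.1697, 0.0639]
orientation: [179.8, 0.0, 108.5]
ft_force: [10.3, 4.0, -6.1]
finger_gap: 0.0209
```

```bash
python3 -c "
from ov import *
L=[]
for i in range(24):
    snap('top' if i%2 else 'scene',f's8_{i%2}'); L.append(ctrl.get_state()['ft_force'])
L=np.array(L);m=L.mean(0);print('mean F',m,'std',L.std(0),'along',m@X,'sem',(L@X).std()/24**.5,'lat',m@Y)
s=state();rel(s)
p=cv2.imread('pics/s8_1.png');cv2.imwrite('pics/v8t.png',cv2.resize(p[140:240,310:410],None,fx=5.5,fy=5.5,interpolation=cv2.INTER_CUBIC))
overlay('s8_0','scene',(290,410,170,260),6,'o8',rod=.040)"
```

```text
mean F [10.2216  3.5949 -6.6212] std [0.4235 0.508  0.4415] along 10.834046795092513 sem 0.08508202089937053 lat 0.16579944289080426
t 9.65 pos [0.4635 0.1698 0.0639] rpy [179.7871   0.0185 108.4738] F [10.4818  3.9957 -7.0533] M [ 0.5338 -1.6795  0.0343] gap 0.0212
rel ring: along -0.15221236239940059 lat -0.00015823679825422614 z 0.011893036553212468 | F along 11.208019105190365 lat 0.4632687158444554 z -7.053300378134938 => rod by geom 0.03966236239940059 by force 0.039127359569047115
t 9.65 pos [0.4635 0.1698 0.0639] rpy [179.7871   0.0185 108.4738] F [10.4818  3.9957 -7.0533] M [ 0.5338 -1.6795  0.0343] gap 0.0212
hook leg [0.5991 0.2151 0.0839]
```

View pics/o8.png

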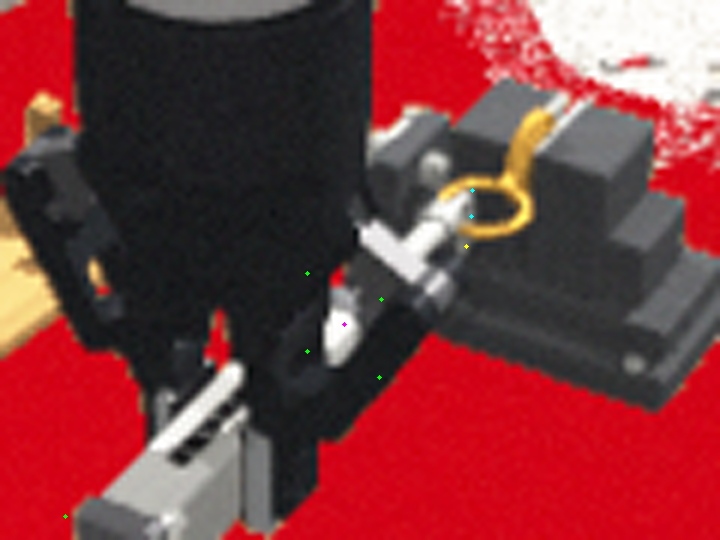

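View pics/v8t.png

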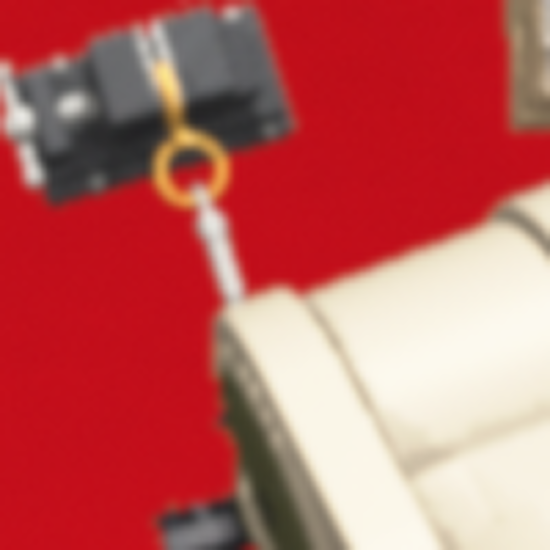

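```bash
python3 -c "
from plan import *
s=state(); plan(np.array(s['eef_pos'])-X*.001-[0,0,.001],108.5)"
```

```text
t 9.65 pos [0.4635 0.1698 0.0639] rpy [179.7871   0.0185 108.4738] F [10.4818  3.9957 -7.0533] M [ 0.5338 -1.6795  0.0343] gap 0.0212
t 9.65 pos [0.4635 0.1698 0.0639] rpy [179.7871   0.0185 108.4738] F [10.4818  3.9957 -7.0533] M [ 0.5338 -1.6795  0.0343] gap 0.0212
offset [-0.    -0.005  0.005] angular [ 0.0047  0.0004 -0.0006]
```

Call:
jog_arm --increments '[{"hand":0,"offset":[0,-0.002,0.002],"angular":[0.002,0,0]},{"hand":0,"offset":[0,-0.004,0.005],"angular":[0.005,0,0]},{"hand":0,"offset":[0,-0.005,0.007],"angular":[0.005,0,0]},{"hand":0,"offset":[0,-0.005,0.007],"angular":[0.005,0,0]},{"hand":0,"offset":[0,-0.005,0.007],"angular":[0.005,0,0]}]'

```text
t: 10.07
eef_pos: [0.4634, 0.1697, 0.0631]
orientation: [179.9, 0.0, 108.5]
ft_force: [10.4, 3.4, -3.7]
finger_gap: 0.0209
```

```bash
cat > fa.py <<'E'
from plan import *
def favg(n=12):
    L=[]
    for i in range(n):
        vision.snapshot('scene'); L.append(ctrl.get_state()['ft_force'])
    L=np.array(L);m=L.mean(0);print('mean along',m@X,'lat',m@Y,'z',m[2],'force rod',(m@X-2.6)/220)
    rel(state())
favg()
E
python3 fa.py
```

```text
mean along 10.804615997663126 lat -0.02231110848937322 z -3.6318781127848827 force rod 0.03729370908028694
t 10.67 pos [0.4634 0.1697 0.0631] rpy [179.9041   0.0108 108.4678] F [10.029   2.6868 -3.4684] M [ 0.6682 -1.9765 -0.0358] gap 0.021
rel ring: along -0.15237084337950563 lat -0.0001532058640181764 z 0.011091869383845512 | F along 10.363311191445133 lat -0.6343200349122781 z -3.468429578086927 => rod by geom 0.03982084337950563 by force 0.03528777814293242
```

Call:
jog_arm --increments '[{"hand":0,"offset":[0,-0.003,0],"angular":[0,0,0]},{"hand":0,"offset":[0,-0.006,0.001],"angular":[0.001,0,0]},{"hand":0,"offset":[0,-0.006,0.001],"angular":[0.001,0,0]},{"hand":0,"offset":[0,-0.006,0.001],"angular":[0.001,0,0]}]'

```text
t: 11.0
eef_pos: [0.4624, 0.1694, 0.063]
orientation: [179.9, 0.0, 108.5]
ft_force: [11.1, 3.9, -3.9]
finger_gap: 0.0209
```

```bash
python3 fa.py; python3 -c "
from ov import *
snap('top','top9');snap('scene','scene9')
overlay('scene9','scene',(290,410,170,260),6,'o9',rod=.040)
p=cv2.imread('pics/scene9.png');cv2.imwrite('pics/v9.png',cv2.resize(p[150:300,230:420],None,fx=4,fy=4,interpolation=cv2.INTER_CUBIC))
p=cv2.imread('pics/top9.png');cv2.imwrite('pics/v9t.png',cv2.resize(p[150:230,320:390],None,fx=7,fy=7,interpolation=cv2.INTER_CUBIC))
"
```

```text
mean along 10.726796212567288 lat 0.12686296544966438 z -3.1064230922480456 force rod 0.036939982784396766
t 11.6 pos [0.4624 0.1694 0.063 ] rpy [179.9233   0.0106 108.4721] F [10.6026  3.3992 -3.0131] M [ 0.7185 -2.1515  0.0308] gap 0.0211
rel ring: along -0.15335480080987163 lat -0.00013592961089591612 z 0.0110254538622474 | F along 11.13324201263651 lat -0.14067920553111657 z -3.0130664317231775 => rod by geom 0.04080480080987163 by force 0.038787463693802315
t 11.7 pos [0.4624 0.1694 0.063 ] rpy [179.9251   0.0102 108.4715] F [ 9.6236  2.8985 -2.4243] M [ 0.6823 -2.1275 -0.0071] gap 0.0211
hook leg [0.598  0.2147 0.083 ]
```

View pics/v9.png

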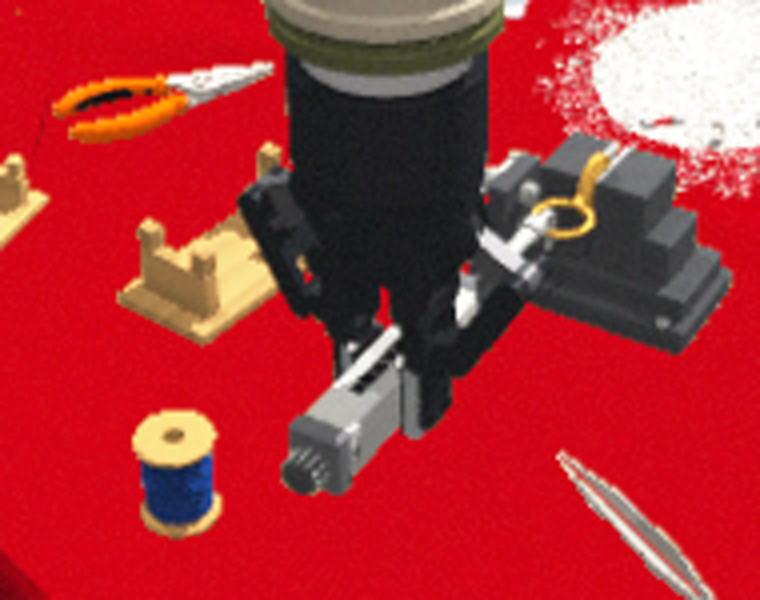

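View pics/v9t.png

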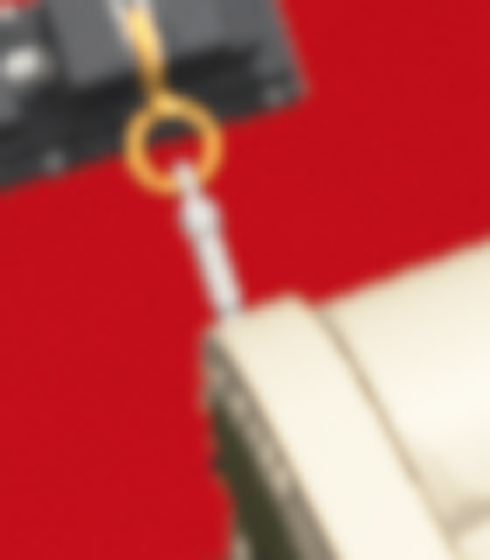

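Run:
```python
from plan import *
from m4 import edge
P={'scene7':(.4733,.1731,.0637),'s8_0':(.4635,.1698,.0639),'scene9':(.4624,.1694,.063)}
S={k:cv2.cvtColor(cv2.imread(f'pics/{k}.png'),cv2.COLOR_BGR2GRAY).astype(np.float32) for k in P}
def kp(k,x): return proj('scene',np.array(P[k])+[0,0,.02]+x*X)
ref='scene7'
for a,b in(('scene7','s8_0'),('s8_0','scene9'),('scene7','scene9')):
    # rear cap/knob patch
    qa,qb=kp(a,-.060),kp(b,-.060)
    ua,va=np.round(qa).astype(int);
    f=6
    def up(k,u0,v0,w,h):
        M=np.float32([[1/f,0,u0],[0,1/f,v0]]);return cv2.warpAffine(S[k],M,(w*f,h*f),flags=cv2.INTER_CUBIC|cv2.WARP_INVERSE_MAP)
    T=up(a,ua-9,va-9,24,18); ub,vb=ua+int(round(qb[0]-qa[0])),va+int(round(qb[1]-qa[1]))
    I=up(b,ub-9-4,vb-9-4,32,26)
    r=cv2.matchTemplate(I,T,cv2.TM_CCOEFF_NORMED);_,mx,_,loc=cv2.minMaxLoc(r)
    d=np.array([ub-ua-4+loc[0]/f,vb-va-4+loc[1]/f]); pr=qb-qa
    perm=(kp(b,-.059)-kp(b,-.060))
    print(a,b,'meas',d,'pred',pr,'score',mx,'diff mm along',((d-pr)@perm)/(perm@perm))
```

```text
scene7 s8_0 meas [-3.5  3.5] pred [-3.624   3.7258] score 0.9174162149429321 diff mm along 0.4846108127613215
s8_0 scene9 meas [-0.5  1. ] pred [-0.3785  0.8733] score 0.9150811433792114 diff mm along -0.3408212738347427
scene7 scene9 meas [-4.      4.6667] pred [-4.0025  4.5991] score 0.9451792240142822 diff mm along -0.09171608804911302
```

Run:
```python
from plan import *
from m3 import ring
for n,t,c,a in(('top','top9',(343.9,170),dict(rmin=3,rmax=8)),('scene','scene9',(370.5,204),dict(rmin=4,rmax=9.5,sy=.62))):
    try: ring(n,t,c,**a)
    except Exception as e: print(e)
q=proj('top',RING+[0,0,.011]-X*.00955);print('pred leg top px',q, (q-[320,150]+.5)*7)
q=proj('top',RING+[0,0,.013]-X*.00735);print('pred leg front edge crop', (q-[320,150]+.5)*7)
# mouth visibility & rod: read rod pixels in scene along axis
g=cv2.imread('pics/top9.png').astype(int).min(2)
c=np.array([.4624,.1694,.083])
for d in range(84,152,3):
    u,v=proj('top',c+X*d/1000); 
    print(d-62.5,round(u,1),round(v,1),g[int(round(v)),int(round(u))-2:int(round(u))+3])
```

```text
top px [344.2503 170.3574] ring [0.6077 0.2185] Rwire 0.013209608970601208 kept 34 36
scene px [370.1912 203.9685] ring [0.6079 0.218 ] Rwire 0.013409877898166061 kept 33 36
top px [344.2723 170.4108] ring [0.6076 0.2184] Rwire 0.013276189658110327 kept 31 33
scene px [370.1767 203.9551] ring [0.6079 0.218 ] Rwire 0.013446326063516367 kept 27 30
pred leg top px [345.8947 173.0939] [184.763  165.1575]
pred leg front edge crop [183.1705 157.6849]
21.5 353.8 197.3 [185 197 201 203 205]
24.5 353.4 196.0 [149 184 196 196 195]
27.5 353.0 194.8 [139 182 193 183 176]
30.5 352.6 193.6 [145 180 179 151 132]
33.5 352.2 192.4 [146 197 209 179 109]
36.5 351.8 191.2 [167 208 208 167  96]
39.5 351.4 189.9 [124 185 212 198 143]
42.5 351.0 188.7 [146 199 214 186 118]
45.5 350.6 187.5 [166 207 209 168  96]
48.5 350.2 186.3 [142 197 213 187 118]
51.5 349.8 185.1 [160 204 207 169  98]
54.5 349.4 183.9 [119 172 202 194 142]
57.5 349.0 182.7 [151 183 196 178 119]
60.5 348.7 181.4 [200 217 209 174 107]
63.5 348.3 180.2 [161 209 220 207 166]
66.5 347.9 179.0 [157 205 208 185 136]
69.5 347.5 177.8 [ 84 150 190 176 136]
72.5 347.1 176.6 [105 157 178 140  83]
75.5 346.7 175.4 [155 185 163 108  64]
78.5 346.3 174.2 [ 93 149 171 137  90]
81.5 345.9 173.0 [ 68 109 124  93  68]
84.5 345.5 171.8 [36 57 63 51 49]
87.5 345.2 170.6 [24 26 28 27 30]
```

```bash
python3 -c "
from plan import *
rel(state()); print(ctrl.job_done())"
```

```text
t 11.7 pos [0.4624 0.1694 0.063 ] rpy [179.9251   0.0102 108.4715] F [ 9.6236  2.8985 -2.4243] M [ 0.6823 -2.1275 -0.0071] gap 0.0211
rel ring: along -0.15337481134117775 lat -0.00014590538677534666 z 0.011028541658114174 | F along 10.04601800981025 lat -0.3049055487466838 z -2.4242738593565263 => rod by geom 0.040824811341177755 by force 0.03384553640822841
the job is handed in; nothing more can be done
None
```

I took the gauge from the larger rest, lowered its hook into the charm's ring and drew it straight back along the vise's pull line. I handed it in at 11.7 s, still gripping at 70 N with the rod out about 39–40 mm. I never saw the band at the mouth: the fingers and arm hid it in both cameras, so that figure is inferred.

**Rod extension, where the checks disagreed:**
- Arm pose and ring position give 40.8 mm.
- The hook in the top view gives about 39 to 40 mm.
- A faint dark mark on the rod, about 30 mm in front of the mouth, fits about 40 mm if it is the first thin ring.
- The averaged pull of about 10.7 N gives 37 mm, or about 38 mm after allowing for a small sensor offset. The last millimetre I pulled did not raise the force measurably. A single noisy reading at hand-in gave 34 mm.

**Alignment:**
- The hook was seen inside the ring in the last top picture.
- The gauge was within about 0.1° of level, and yawed along the vise axis, which I measured at about 18.5°.
- Sideways force was near zero.
- Partway through, the hook was pressing about 4 N upwards on the ring. I lowered the gauge slightly and squared it, which brought this below about 1 N.

**Side checks:**
- Matching pictures showed no slip in the grip beyond about 0.5 mm.
- The ring measured in the same place before and after.
- The spool and tweezers looked untouched in the last picture; I did not measure them.
- The housing's rear cap sat about 5 mm from where the listed dimensions put it, although the hook, mouth and knob all matched.

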